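# Click the hex adapter onto the rotor torque wrench

## Task

Get the torque wrench in its cradle ready for the rotor plugs: take the blue-banded hex adapter off its pin in the rack, feel it onto the wrench's upright square drive, turning it lightly until the square drops in, then push it fully home so that the spring ball clicks, and let go. Press gently, never force it, and leave the other adapters and everything else on the bench as they stand.

Things in the scene. Friction and masses are not known exactly. Their poses are not given: they have to be found in the camera images.
- adapter_center (a point): the adapter to fit: steel socket with a blue band near its top, 50 mm tall, standing upright on one of the rack's pins, hex opening up, turned at random. Grip its upper 32 mm (the hex end): round, 32 mm across. The lower 18 mm (the square end) is round, 27 mm across. About 170 g (0.75 to 1.3 times that). This point is on the axis half-way up, 25 mm above the underside; z is the axis, up
- adapter_foot (a point): the mouth of the adapter's square hole: centre of its underside. The hole is 13.4 mm across flats and 18 mm deep, its flats square to this point's x and y axes; mouth countersunk by 1.2 mm; a groove for the ball runs round the inside 8 mm above the underside. It fits the drive in any of the four quarter turns
- drive_seat (a point): foot of the square drive, on its axis, where the adapter's underside rests when fully home (adapter's centre then 25 mm above this point). 55 mm above the bench; axes are the wrench's (handle to +y, z up) and do NOT turn with the square, whose angle is anywhere and is not measured. The square is the wrench's ratchet: it turns either way against a drag of 0.05 N m, so light rubbing does not carry it along
- drive_tip (a point): tip of the square drive, on its axis, 15 mm above the seat; axes as the seat's. The square is 12.8 mm across flats, with a turned conical bevel at its tip, 11.4 mm across at the very end and 2.6 mm long. An adapter turned more than about 5 degrees off the square rides on this bevel, its underside 1 to 2 mm below this point; at the right angle it drops on, until the ball stops it
- ball (a joint): how far the drive's spring ball is pushed in (m). 0: out, as when the square is bare or when clicked into the adapter's groove; 0.001 to 0.002 while the adapter is part way on. The ball, 2 mm proud of one face, 8 mm above the seat, first stops the adapter with its underside 10 mm above the seat; a push of 5 to 10 N drives it over, on to the seat. Above 35 N between adapter and wrench is forcing
- wrench: click-type torque wrench of steel, 430 mm long, lying fast in a grey cradle on the bench; origin on the bench under the axis of its square drive, z up, handle to +y, black grip 245 to 385 mm along y. The ratchet head is a disc 42 mm across whose upper face is 52 mm above the bench; on it the drive's dark collar, 29 mm across, reaches up to the seat
- rack: white accessory rack, 64 x 225 x 16 mm, fast on the bench; origin under its centre, the row of pins along its y. Three steel pins, 10 mm thick and 12 mm high, stand on its top at y = -75, 0 and 75 mm and carry the three adapters; which pin carries which adapter varies
- adapter_yellow_center (a point): a bystander adapter with a yellow band, 27 mm across, 44 mm tall; point half-way up
- adapter_green_center (a point): a bystander adapter with a green band, 27 mm across, 34 mm tall, with a hex bit rising 22 mm from its top; point half-way up its body
- dish_stack: stack of six Petri dishes, 91 mm across, 90 mm high; origin under its centre
- dish: one Petri dish, 91 mm across, 15 mm high; origin under its centre
- wash_bottle: white wash bottle, 72 mm across, 172 mm to its cap, with a bent spout to 230 mm; origin under its centre
- tube_rack: blue tube rack, 90 x 200 mm, tubes up to 90 mm high; origin under its centre
- media_bottle: amber bottle with a blue cap, 70 mm across, 140 mm high; origin under its centre
- marker: marker pen, 130 mm long, 13 mm thick, lying along its x; origin under its middle
Not all that is in view belongs to the job. Leave any purple look-alike of the part that bears adapter_center alone.

How it is judged:
By the outcome, as a careful person would: the job done as asked, in the order asked, and still so for the second after the job is handed in, with the robot touching nothing.
It also fails if it takes over 64 s, if anything falls off the work surface, if the arm or the gripper's body presses on something with over 40 N, if the wrist force passes 120 N, or if a joint passes its speed limit or range.

## Robot

A 6-joint arm with a two-finger parallel gripper is mounted at the origin on the work surface. World frame = base frame: x ahead of the robot, y to its left, z up, the work surface at z = 0. Lengths are in mm, angles in rad, forces in N, time in s.
With the tool pointing down it reaches from about 275 to 1000 mm from the base axis. Payload 8.4 kg.
Tool frame: the origin (TCP) lies at the centre of the arm's flange, where the gripper is bolted on; the fingertips stand 173 mm ahead of it and the grasp point (between the pads) lies 155 mm ahead of it; z points along the fingers, y is the direction in which the jaws open and shut (so a half turn about z gives the same grasp; the last joint's range is limited). The gripper opens to 85 mm and grips with 20 to 120 N. Pads are 22 mm wide; open, the fingers measure 114 mm over their backs; the gripper's body (76 mm by 85 mm) begins 54 mm behind the grasp point. The pads swing forward as they close: fully open they stand 13 mm farther back than shut.
Start: joints at [1.142, 0.353, 1.633, -0, 1.155, -0.002], TCP at [258.724, 568.939, 404.681] pointing down, gripper open.
Joint ranges: [-2.63, 2.63], [-0.92, 2.1], [0.06, 2.66], [-1.3, 4.44], [0, 2.69], [-3.02, 3.02]. Speed limits (rad/s): [2.22, 2.22, 2.79, 3.14, 3.14, 3.14].

## Interface

Orientations are given as [roll, pitch, yaw] about the fixed x, y, z axes, in that order (R = Rz(yaw) Ry(pitch) Rx(roll)).
In Python, from rig import sense, grab_frame, camera_model, sign_off gives the robot as it stands. The module is installed in compiled form; this text tells all that it offers.
- The arm moves only by the tool step_arm, never from a script. Its argument "commands" is a list of rows, each a list of 3 entries, a list of its own where there are three numbers: the shift along the tool's x, y, z in mm, then the turn about the tool's z in rad, then the opening, from 0 (shut) to 1 (fully open). A call has 1 to 20 rows; each row shifts and turns the pose as measured when the row begins, along the tool's axes as they then stand; what a row does not reach is not made up. A row lasts 1/8 s, in which the tool goes at most 62.5 mm and 10.7 degrees, less where a joint would pass 70% of its speed; a pose out of reach is approached as far as the arm can. A call with a gripper value outside its range is refused whole. The fingers move at their own pace and stop on an object; "force" is the grip in N (left out, the last holds). Time passes only in rows, so rows that do not move let the fingers close. It gives the time, the measured TCP pose, the force and the opening at its end, in the units of the state.
- sense(): the state, without advancing time (a new reading comes with each control period).
- grab_frame(name): name is "scene" or "top" or "wrist"; returns the picture (384x512x3 uint8, blue, green, red); there is no depth.
- camera_model(name): a dict with "fx", "fy", "cx", "cy" (pixels), "R" (3x3) and "t" (3): a world point X has camera coordinates R X + t. Camera axes: x right, y down, z forward; pixel columns grow to the right and rows downward; lengths in mm; the calibration is good to about 2 mm. A picture is of the moment at which its call begins: read the wrist's pose just before it. camera_model takes no time and is no camera call; for the wrist camera it gives the pose at the moment of the call.
- sign_off(): hands the job in, once; it reports no verdict.
The state is a dict: "clock": time; "qpos": joint angles; "qvel": joint speeds; "joint_efforts": joint torques, N m; "eef_pos": TCP position; "tcp_rot": TCP orientation; "contact_force": force on the tool from outside, world axes, zero at the start; "wrist_torque": the same for the moment, N m; "opening": opening from 0.0 (shut) to 1.0 (fully open).
Only numpy, scipy, OpenCV 4.12 (cv2) and the standard library are available. Lean on these libraries where they do the work, as an engineer would, in place of code of your own. Each camera call takes 0.05 s, during which the arm holds its last target. There are 200 camera calls.

## Working session

There is one attempt and no reset: what is moved stays moved. The work goes in short steps, Python scripts to look and compute and a tool call to move; the robot and the scene stay as the last step left them, time stands still between calls to the robot, and variables do not carry over. Pictures are saved under pics/ and viewed, about 8 in all and at most 12, crops included, and the job is handed in when it is done.

Besides the shell and the picture viewer there is one more tool, called after "Request:" as name(argument=value, ...), one argument or row to a line, values as JSON. step_arm: Moves the arm, as the interface text tells. Its arguments: {"type":"object","properties":{"commands":{"type":"array","items":{"type":"array"}},"force":{"type":"number"}},"required":["commands"]}

```bash
mkdir -p pics
cat > h.py <<'E'
import cv2, numpy as np
from rig import sense, grab_frame, camera_model, sign_off
def ray(m,u,v):
    R=np.array(m["R"]);t=np.array(m["t"])
    d=R.T@np.array([(u-m["cx"])/m["fx"],(v-m["cy"])/m["fy"],1]);return -R.T@t,d
def onz(m,u,v,z):
    o,d=ray(m,u,v);return o+d*(z-o[2])/d[2]
def px(m,X):
    c=np.array(m["R"])@np.array(X)+np.array(m["t"]);return m["fx"]*c[0]/c[2]+m["cx"],m["fy"]*c[1]/c[2]+m["cy"]
E
python3 - <<'E'
from h import *
s=sense();print(s)
for n in("scene","top","wrist"):
    m=camera_model(n);f=grab_frame(n);cv2.imwrite(f"pics/{n}0.png",f);print(n,m)
a=cv2.imread("pics/scene0.png");b=cv2.imread("pics/top0.png")
cv2.imwrite("pics/a.png",cv2.resize(b,(800,600)))
E
```

```text
{'clock': 0.0, 'qpos': array([ 1.14158482e+00,  3.53638188e-01,  1.63418901e+00, -4.30410201e-05,
        1.15517470e+00, -2.42347767e-03]), 'qvel': array([ 0.00218722, -0.00017157, -0.00053982, -0.00115955,  0.00069128,
       -0.0001686 ]), 'joint_efforts': array([-2.02167204e-03, -6.05236244e+01, -3.42079496e+01, -1.57206414e-04,
        9.07876936e-03,  4.33827864e-06]), 'eef_pos': array([258.63137111, 568.69657542, 403.94424481]), 'tcp_rot': array([-3.14018332e+00,  3.59368255e-05,  2.71482206e+00]), 'contact_force': array([ 0.14926205, -0.65512312,  0.32793732]), 'wrist_torque': array([-0.00127323,  0.00226436, -0.02107772]), 'opening': 0.9991474174265207}
scene {'fx': 430.40170686094257, 'fy': 430.40170686094257, 'cx': 253.05386821339627, 'cy': 191.4566395950202, 'R': array([[ 0.52005892,  0.85411426,  0.0052492 ],
       [ 0.64819596, -0.39066093, -0.6536253 ],
       [-0.55622003,  0.34332618, -0.75680011]]), 't': array([-119.73573321, -395.25410076, 1680.53437371])}
top {'fx': 346.55549160293265, 'fy': 346.55549160293265, 'cx': 259.06802209715556, 'cy': 195.24816690219865, 'R': array([[ 0.02836724, -0.9993684 , -0.02140338],
       [-0.9863158 , -0.02450502, -0.16303575],
       [ 0.16240829,  0.02573536, -0.98638798]]), 't': array([-189.73383228,  551.67094705,  956.84909447])}
wrist {'fx': 293.3372899172392, 'fy': 293.3372899172392, 'cx': 251.773712030372, 'cy': 195.8959765362626, 'R': array([[ 0.41517396,  0.9097413 , -0.00116034],
       [ 0.86571088, -0.39468738,  0.30784175],
       [ 0.27959838, -0.12881239, -0.95143687]]), 't': array([-624.06180413,  -39.35380153,  379.73667422])}
```

View pics/a.png

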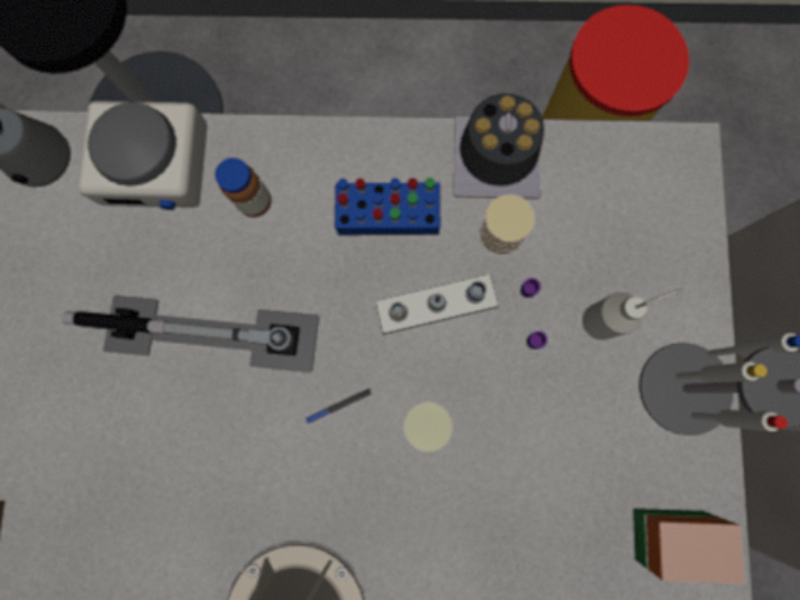

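View pics/scene0.png

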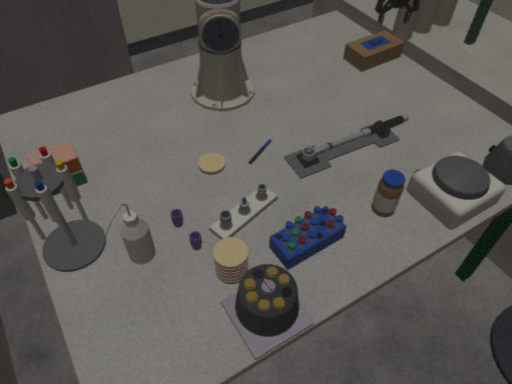

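Top view: white rack with three adapters (800‑px view) at about (398,311), (437,301) and (476,291); the wrench drive is at about (281,338); purple look-alikes stand off the rack at (530,288) and (537,340). In the scene view the adapters are at (226,220), (245,205) and (262,191). Next, a close crop to pick by band colour.

Run:
```python
from h import *
a=cv2.imread("pics/scene0.png");b=cv2.imread("pics/top0.png")
c1=cv2.resize(a[170:245,200:290],None,fx=4.4,fy=4.4,interpolation=cv2.INTER_CUBIC)
c2=cv2.resize(b[170:245,235:325],None,fx=4.4,fy=4.4,interpolation=cv2.INTER_CUBIC)
p=np.hstack([c1,c2]);p=np.clip(p.astype(float)*1.4,0,255).astype(np.uint8)
w=cv2.imread("pics/wrist0.png");print(p.shape)
w=cv2.resize(w,(360,270));q=np.zeros((270,p.shape[1],3),np.uint8);q[:,:360]=w
c3=cv2.resize(b[190:240,160:205],None,fx=5.4,fy=5.4,interpolation=cv2.INTER_CUBIC);q[:,400:400+c3.shape[1]]=c3
cv2.imwrite("pics/b.png",np.vstack([p,q])[:600])
m=camera_model("top")
for n,(u,v),z in(("L",(398,311),55),("M",(437,301),55),("R",(476,291),55),("drive",(281,338),60)):print(n,onz(m,u*.64,v*.64,z))
```

```text
(330, 792, 3)
L [ 543.34365017 -163.22216718   55.        ]
M [ 563.58293212 -233.84096463   55.        ]
R [ 583.88259787 -304.67045293   55.        ]
drive [487.95485271  46.46442118  60.        ]
```

View pics/b.png

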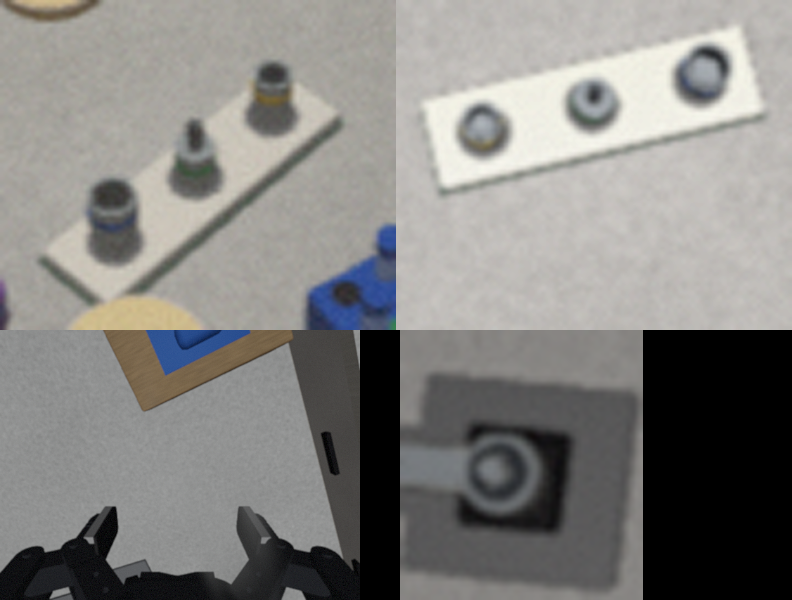

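Candidates: blue-banded adapter on the rack's right pin (scene (226,220), top 800‑px (476,291)), the green one with the bit (middle), the yellow one (left), and two purple look-alikes off the rack. In the crop the right one shows the blue band and is the widest, so I choose that one.

Run:
```python
from h import *
from scipy.spatial.transform import Rotation as Ro
s=sense();m=camera_model("wrist");R=np.array(m["R"]);C=-R.T@np.array(m["t"])
T=Ro.from_euler("xyz",s["tcp_rot"]).as_matrix()
print("cam in tool",T.T@(C-s["eef_pos"]),"view axis",T.T@R[2], "grasp px",px(m,s["eef_pos"]+T@[0,0,155]))
t=camera_model("top")
print("adapter",onz(t,235+(703-396)/4.4,170+72/4.4,66),"stack",onz(t,510*.64,218*.64,90),"drive tip",onz(t,281*.64,338*.64,70))
d=np.array([560,-300])-s["eef_pos"][:2];print(T.T[:2,:2]@d)
```

```text
cam in tool [78.62469767 -0.14821266 31.34839224] view axis [-3.07824482e-01 -3.01114566e-04  9.51443113e-01] grasp px (np.float64(252.27029895824637), np.float64(271.87961852403157))
adapter [ 581.39458683 -303.87341678   66.        ] stack [ 712.29122613 -361.01049542   90.        ] drive tip [486.98702202  43.91535293  70.        ]
[-633.93023823 -666.11837059]
```

Request:
step_arm(
  commands=[
    [[-42.5, -38.4, 8], 0, 0.7],
    [[-42.5, -38.4, 8], 0, 0.7],
    [[-42.5, -38.4, 8], 0, 0.7],
    [[-42.5, -38.4, 8], 0, 0.7],
    [[-42.5, -38.4, 8], 0, 0.7],
    [[-42.5, -38.4, 8], 0, 0.7],
    [[-42.5, -38.4, 8], 0, 0.7],
    [[-42.5, -38.4, 8], 0, 0.7],
    [[-42.5, -38.4, 8], 0, 0.7],
    [[-42.5, -38.4, 8], 0, 0.7],
    [[0, 0, 0], 0.17, 0.7],
    [[0, 0, 0], 0.17, 0.7],
    [[0, 0, 0], 0.17, 0.7],
    [[0, 0, 0], 0.17, 0.7],
    [[0, 0, 0], 0.17, 0.7],
    [[0, 0, 0], 0, 0.7],
  ],
  force=40,
)

```text
clock: 2.15
eef_pos: [493.1, 26.0, 319.9]
tcp_rot: [3.141, -0.001, 1.84]
contact_force: [0.2, 0.4, 0.7]
opening: 0.696
```

Run:
```python
from h import *
s=sense();m=camera_model("wrist");f=grab_frame("wrist");cv2.imwrite("pics/w1.png",f);np.save("w1.npy",dict(m,**{"e":s["eef_pos"]}),allow_pickle=True)
u,v=px(m,[487,44,70]);print(u,v)
u,v=int(u),int(v)
c=f[max(0,v-60):v+60,max(0,u-80):u+80]
cv2.imwrite("pics/c.png",np.clip(1.3*cv2.resize(c,None,fx=5,fy=5,interpolation=cv2.INTER_CUBIC).astype(float),0,255).astype(np.uint8));print(max(0,u-80),max(0,v-60),c.shape)
```

```text
250.0810325197304 182.41672242481687
170 122 (120, 160, 3)
```

View pics/c.png

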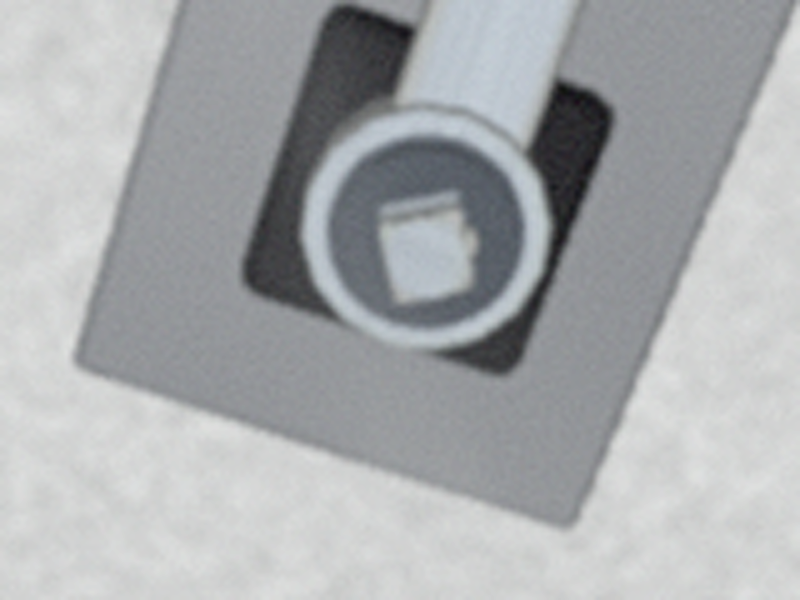

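The crop shows the bare square drive: collar ring centred near crop (427,230), square tip face near (428,255), with corners about (378,218), (463,207), (475,285), (397,303). The ball is on its right face at (470,245).

Run:
```python
from h import *
m=np.load("w1.npy",allow_pickle=True).item()
f=cv2.imread("pics/w1.png");P=lambda u,v:(170+(u+.5)/5-.5,122+(v+.5)/5-.5)
g=cv2.cvtColor(f,cv2.COLOR_BGR2GRAY);r=cv2.resize(g[122:242,170:330],None,fx=5,fy=5,interpolation=cv2.INTER_CUBIC)
# dark collar: grey between
c0=np.array(P(427,233))
k=((r<125)).astype(np.uint8);yy,xx=np.mgrid[:600,:800];k[(xx-427)**2+(yy-233)**2>112**2]=0
cs=cv2.findContours(k,cv2.RETR_EXTERNAL,cv2.CHAIN_APPROX_NONE)[0];c=max(cs,key=cv2.contourArea);e=cv2.fitEllipse(cv2.convexHull(c));print("collar",e,"diam",e[1][0]/5*(onz(m,*P(428,233),55)[2]*0+1))
print("collar ctr",onz(m,*P(*e[0]),55)); a,b=onz(m,*P(e[0][0]-e[1][0]/2,e[0][1]),55),onz(m,*P(e[0][0]+e[1][0]/2,e[0][1]),55);print("diam",np.linalg.norm(a-b))
q=[(378,218),(463,207),(475,285),(397,303)]
W=np.array([onz(m,*P(*p),68.5) for p in q]);print(W.round(1),"mean",W.mean(0))
for i in range(4):
    d=W[(i+1)%4]-W[i];print(np.linalg.norm(d[:2]).round(1),np.degrees(np.arctan2(d[1],d[0])).round(1))
h=r.copy();k=(r>165).astype(np.uint8);k[(xx-427)**2+(yy-240)**2>80**2]=0
c=max(cv2.findContours(k,cv2.RETR_EXTERNAL,cv2.CHAIN_APPROX_NONE)[0],key=cv2.contourArea);mm=cv2.moments(c);ct=(mm['m10']/mm['m00'],mm['m01']/mm['m00']);print("bright",ct,cv2.contourArea(c),cv2.minAreaRect(c),onz(m,*P(*ct),70))
# axis estimate of wrench dir from top: handle end
t=camera_model("top");print("handle", onz(t,75*.64,318*.64,45))
```

```text
collar ((425.73406982421875, 231.6449432373047), (197.39280700683594, 200.87266540527344), 84.22946166992188) diam 39.47856140136719
collar ctr [488.44868006  52.78452388  55.        ]
diam 32.04976128393751
[[479.9  55.7  68.5]
 [492.   60.8  68.5]
 [497.1  49.5  68.5]
 [486.2  43.5  68.5]] mean [488.81692742  52.40397332  68.5       ]
13.1 22.8
12.4 -65.4
12.4 -151.2
13.7 117.4Traceback (most recent call last):
  File "<stdin>", line 15, in <module>
ValueError: max() iterable argument is empty
```

Request:
step_arm(
  commands=[
    [[-55, -0.5, 0], 0, 0.7],
    [[-55, -0.5, 0], 0, 0.7],
    [[-55, -0.5, 0], 0, 0.7],
    [[-55, -0.5, 0], 0, 0.7],
    [[-55, -0.5, 0], 0, 0.7],
    [[-55, -0.5, 0], 0, 0.7],
    [[0, 0, 0], 0, 0.7],
    [[0, 0, 0], 0, 0.7],
  ],
)

```text
clock: 3.2
eef_pos: [585.5, -300.7, 318.7]
tcp_rot: [3.14, -0.001, 1.878]
contact_force: [0.5, 0.6, -0.8]
opening: 0.696
```

Run:
```python
from h import *
s=sense();m=camera_model("wrist");f=grab_frame("wrist");cv2.imwrite("pics/w2.png",f);np.save("w2.npy",dict(m,**{"e":s["eef_pos"],"r":s["tcp_rot"]}),allow_pickle=True)
u,v=px(m,[581,-304,66]);print(u,v)
u,v=int(u),int(v)
x0,y0=max(0,u-80),max(0,v-60);c=f[y0:y0+120,x0:x0+160]
cv2.imwrite("pics/d.png",np.clip(1.3*cv2.resize(c,None,fx=5,fy=5,interpolation=cv2.INTER_CUBIC).astype(float),0,255).astype(np.uint8));print(x0,y0,c.shape)
```

```text
244.72543580786981 206.6181050481478
164 146 (120, 160, 3)
```

View pics/d.png

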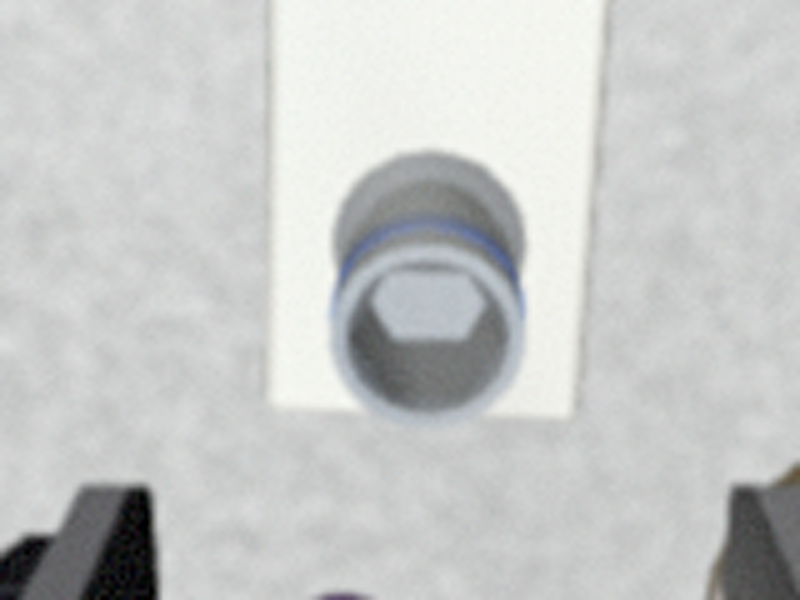

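The close crop confirms the blue band. The rim ellipse is centred near crop (428,338), about 191 px wide, and the fingers straddle it symmetrically.

Run:
```python
from h import *
from scipy.spatial.transform import Rotation as Ro
m=np.load("w2.npy",allow_pickle=True).item();P=lambda u,v:(164+(u+.5)/5-.5,146+(v+.5)/5-.5)
c=onz(m,*P(428,338),66);print(c,"diam",np.linalg.norm(onz(m,*P(333,338),66)-onz(m,*P(524,338),66)),np.linalg.norm(onz(m,*P(428,248),66)-onz(m,*P(428,427),66)))
T=Ro.from_euler("xyz",m["r"]).as_matrix();print("tool shift",T.T@(c-m["e"]),"pos with grasp z", m["e"])
print("hex edge",T.T@(onz(m,*P(450,340),40)-onz(m,*P(395,340),40)))
a=onz(m,*P(275,0),16)-onz(m,*P(268,400),16);print("rack axis vs tool",T.T@a)
```

```text
[ 586.11654987 -308.31935825   66.        ] diam 30.891071623708 31.012860048313712
tool shift [ -7.71508772  -2.06380851 252.72083365] pos with grasp z [ 585.48066518 -300.71779964  318.73190064]
hex edge [-0.01825588  9.94387855  0.01449777]
rack axis vs tool [80.0466199   4.29023717  0.09420234]
```

Request:
step_arm(
  commands=[
    [[-7.7, -2, 10], 0.03, 0.7],
    [[0, 0, 25], 0, 0.7],
    [[0, 0, 25], 0, 0.7],
    [[0, 0, 25], 0, 0.7],
    [[0, 0, 15], 0, 0.7],
    [[0, 0, 0], 0, 0.7],
  ],
)

```text
clock: 4.0
eef_pos: [585.8, -304.4, 214.7]
tcp_rot: [3.141, -0.001, 1.851]
contact_force: [0.7, 0.6, -0.5]
opening: 0.701
```

Request:
step_arm(
  commands=[
    [[-3.8, -0.8, 5], 0, 0.7],
    [[0, 0, 4], 0, 0.7],
    [[0, 0, 0], 0, 0.7],
  ],
)

```text
clock: 4.38
eef_pos: [586.9, -308.9, 207.1]
tcp_rot: [3.139, 0.001, 1.852]
contact_force: [0.2, 0.0, 0.5]
opening: 0.702
```

Request:
step_arm(
  commands=[
    [[0, 0, 0], 0, 0.5],
    [[0, 0, 0], 0, 0.4],
    [[0, 0, 0], 0, 0.3],
    [[0, 0, 0], 0, 0.2],
    [[0, 0, 0], 0, 0.2],
    [[0, 0, 0], 0, 0.2],
    [[0, 0, 0], 0, 0.2],
  ],
  force=60,
)

```text
clock: 5.25
eef_pos: [587.1, -309.1, 208.2]
tcp_rot: [3.138, 0.002, 1.851]
contact_force: [-1.1, 0.6, 0.9]
opening: 0.353
```

Request:
step_arm(
  commands=[
    [[0, 0, -8], 0, 0.2],
    [[0, 0, -12], 0, 0.2],
    [[0, 0, -20], 0, 0.2],
    [[0, 0, -25], 0, 0.2],
    [[0, 0, -25], 0, 0.2],
    [[0, 0, -20], 0, 0.2],
    [[0, 0, 0], 0, 0.2],
  ],
)

```text
clock: 6.12
eef_pos: [586.9, -309.0, 328.5]
tcp_rot: [3.135, 0.005, 1.851]
contact_force: [0.1, 0.1, -2.6]
opening: 0.362
```

Run:
```python
from h import *
s=sense();m=camera_model("wrist");f=grab_frame("wrist");cv2.imwrite("pics/w3.png",f);np.save("w3.npy",dict(m,**{"e":s["eef_pos"],"r":s["tcp_rot"]}),allow_pickle=True);print(s["eef_pos"],s["tcp_rot"],s["contact_force"])
a=f[204:324,172:332]
cv2.imwrite("pics/e.png",np.clip(1.3*cv2.resize(a,None,fx=5,fy=5,interpolation=cv2.INTER_CUBIC).astype(float),0,255).astype(np.uint8))
```

```text
[ 586.91258524 -309.04382471  328.47606191] [3.13450538 0.00470071 1.85146233] [ 0.13970115  0.06733889 -2.55859856]
```

View pics/e.png

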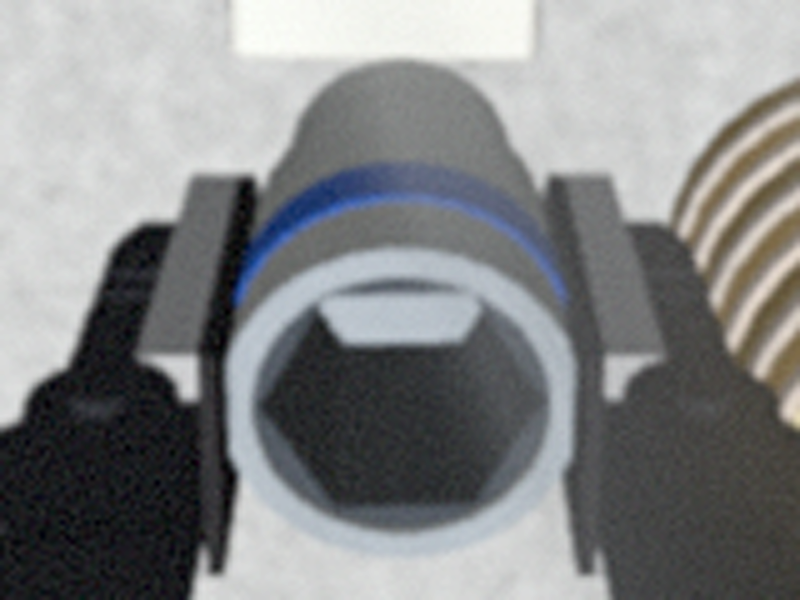

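The adapter is held between the pads, rim centre near crop (402,401), about 350 px wide. The band is level left to right.

Run:
```python
from h import *
from scipy.spatial.transform import Rotation as Ro
m=np.load("w3.npy",allow_pickle=True).item();P=lambda u,v:(172+(u+.5)/5-.5,204+(v+.5)/5-.5)
T=Ro.from_euler("xyz",m["r"]).as_matrix()
z=m["e"][2]-142.2
l,r,t,b=[onz(m,*P(*p),z) for p in((227,400),(577,400),(402,247),(402,555))]
print("z",z,"diams",np.linalg.norm(l-r),np.linalg.norm(t-b));c=np.array([*(l+r)[:2]/2,z]);c2=(t+b)/2;
loc=lambda p:T.T@(p-m["e"])
print("rim ctr tool, lr:",loc(c),"tb:",loc(c2))
# lower body visible top edge (13.5 radius, underside z-50): predicted row if upright
th=np.linspace(0,2*np.pi,90);A=c2
for R_,dz in((13.5,-50),(13.5,-32),(16,0)):
    q=np.array([px(m,A+[R_*np.cos(a),R_*np.sin(a),dz]) for a in th]);q=(q-[172,204])*5+2;print(R_,dz,"top",q[:,1].min(),"bottom",q[:,1].max(),"l/r",q[:,0].min(),q[:,0].max())
```

```text
z 186.27606190505594 diams 30.779335698996157 31.681147459286034
rim ctr tool, lr: [  2.24392143   0.1787108  142.19586073] tb: [  1.53475204   0.16301033 142.19908317]
13.5 -50 top 53.287971583121816 bottom 256.9174044912931 l/r 286.66581635267374 510.8170537002435
13.5 -32 top 116.45536722341274 bottom 338.08863039574373 l/r 275.56505614384 523.7413512773376
16 0 top 245.33421481729587 bottom 556.3868808961946 l/r 220.08939530164523 583.5101431141892
```

Request:
step_arm(
  commands=[
    [[30, 0.8, 0], 0, 0.2],
    [[52, 0.8, 0], 0, 0.2],
    [[52, 0.8, 0], 0, 0.2],
    [[52, 0.8, 0], 0, 0.2],
    [[52, 0.8, 0], 0, 0.2],
    [[52, 0.8, 0], 0, 0.2],
    [[45, 0.8, 5], 0, 0.2],
    [[25, 0, 10], 0, 0.2],
    [[0, 0, 10], 0.12, 0.2],
    [[0, 0, 10], 0.12, 0.2],
    [[0, 0, 0], 0.12, 0.2],
    [[0, 0, 0], 0.12, 0.2],
    [[0, 0, 0], 0, 0.2],
  ],
)

```text
clock: 7.8
eef_pos: [484.0, 49.6, 282.0]
tcp_rot: [-3.136, 0.002, 1.358]
contact_force: [0.6, -0.1, -1.8]
opening: 0.358
```

```bash
cat >> h.py <<'E'
from scipy.spatial.transform import Rotation as Ro
def go(drive=(488.6,52.6),off=(1.1,.17)):
    s=sense();T=Ro.from_euler("xyz",s["tcp_rot"]).as_matrix()
    d=T.T@(np.array([*drive,0])-np.array([*s["eef_pos"][:2],0]))
    print(s["clock"],s["eef_pos"].round(2),s["tcp_rot"].round(4),"shift",(d[0]-off[0]).round(2),(d[1]-off[1]).round(2),"foot z",(s["eef_pos"][2]-192.2).round(2),"F",s["contact_force"].round(2),s["wrist_torque"].round(3),s["opening"])
E
python3 -c "
from h import *;go()"
```

```text
7.8 [483.96  49.61 282.02] [-3.1360e+00  2.5000e-03  1.3579e+00] shift 2.8 3.74 foot z 89.82 F [ 0.56 -0.06 -1.78] [ 0.021 -0.065 -0.017] 0.3581687540208188
```

Request:
step_arm(
  commands=[
    [[2.8, 3.7, 5], 0, 0.2],
    [[0, 0, 4], 0, 0.2],
    [[0, 0, 0], 0, 0.2],
    [[0, 0, 0], 0, 0.2],
  ],
)

```text
clock: 8.3
eef_pos: [488.2, 51.6, 271.7]
tcp_rot: [-3.135, 0.003, 1.363]
contact_force: [-0.2, 0.1, -0.9]
opening: 0.359
```

```bash
python3 -c "
from h import *;go()"
```

```text
8.3 [488.17  51.62 271.7 ] [-3.1349e+00  2.8000e-03  1.3635e+00] shift -0.05 0.05 foot z 79.5 F [-0.23  0.07 -0.92] [ 0.016 -0.052 -0.001] 0.3592469315135233
```

Request:
step_arm(
  commands=[
    [[0, 0, 4], 0, 0.2],
    [[0, 0, 2], 0, 0.2],
    [[0, 0, 0], 0, 0.2],
  ],
)

```text
clock: 8.68
eef_pos: [488.1, 51.6, 265.4]
tcp_rot: [-3.135, 0.003, 1.364]
contact_force: [0.2, -0.7, -1.2]
opening: 0.355
```

Run:
```python
from h import *
go()
f=grab_frame("scene");m=camera_model("scene");u,v=px(m,[488,52,80]);u,v=int(u),int(v);print(u,v)
c=f[v-45:v+45,u-60:u+60];cv2.imwrite("pics/f.png",np.clip(1.4*cv2.resize(c,None,fx=6,fy=6,interpolation=cv2.INTER_CUBIC).astype(float),0,255).astype(np.uint8))
```

```text
8.675 [488.1   51.56 265.43] [-3.1352e+00  2.7000e-03  1.3638e+00] shift 0.02 0.11 foot z 73.23 F [ 0.25 -0.69 -1.21] [-0.031  0.02  -0.006] 0.35522361677623654
309 143
```

View pics/f.png

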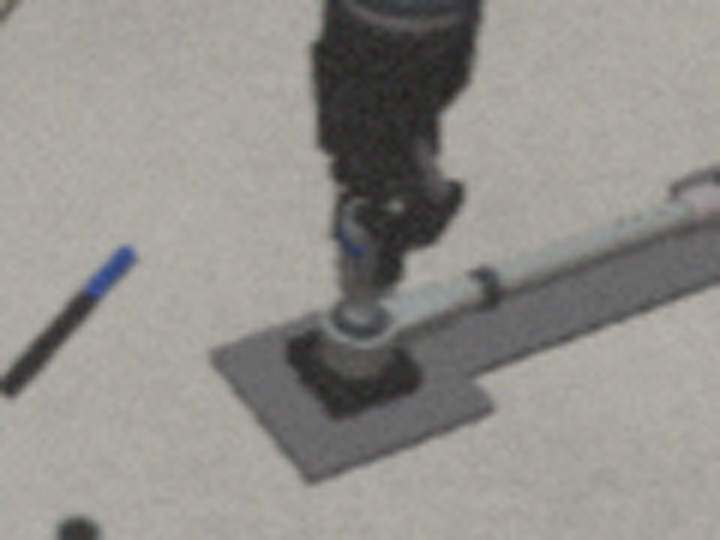

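Scene crop: the adapter (blue band at about (352,243)) stands just over the drive (about (360,315)), in line with it. Now I lower it gently until I feel contact.

Request:
step_arm(
  commands=[
    [[0, 0, 1.5], 0, 0.2],
    [[0, 0, 1.5], 0, 0.2],
    [[0, 0, 1], 0, 0.2],
  ],
)

```text
clock: 9.1
eef_pos: [488.2, 51.6, 261.5]
tcp_rot: [-3.136, 0.003, 1.364]
contact_force: [0.6, -0.6, -0.9]
opening: 0.356
```

Request:
step_arm(
  commands=[
    [[0, 0, 1], 0, 0.2],
    [[0, 0, 1], 0, 0.2],
  ],
)

```text
clock: 9.35
eef_pos: [488.9, 51.5, 260.0]
tcp_rot: [-3.138, 0.002, 1.364]
contact_force: [0.8, -0.9, 5.4]
opening: 0.356
```

```bash
python3 -c "
from h import *;go()"
```

```text
9.35 [488.93  51.53 259.97] [-3.1379e+00  2.2000e-03  1.3640e+00] shift -0.12 -0.71 foot z 67.77 F [ 0.79 -0.93  5.45] [-0.257 -0.039 -0.06 ] 0.35617430621848156
```

Request:
step_arm(
  commands=[
    [[0, 0, 0.5], -0.06, 0.2],
    [[0, 0, 0.5], -0.06, 0.2],
    [[0, 0, 0.5], -0.06, 0.2],
  ],
)

```text
clock: 9.72
eef_pos: [489.4, 51.3, 259.4]
tcp_rot: [-3.139, 0.002, 1.549]
contact_force: [-2.0, -1.6, 7.6]
opening: 0.353
```

```bash
python3 -c "
from h import *;go()"
```

```text
9.725 [489.39  51.29 259.43] [-3.1389e+00  1.9000e-03  1.5493e+00] shift 0.19 -0.99 foot z 67.23 F [-1.95 -1.61  7.59] [-0.183  0.306 -0.019] 0.3528521479677317
```

Request:
step_arm(
  commands=[
    [[0, -0.4, 0.3], -0.06, 0.2],
    [[0, -0.2, 0.3], -0.06, 0.2],
    [[0, 0, 0.3], -0.06, 0.2],
  ],
)

```text
clock: 10.1
eef_pos: [489.3, 51.3, 259.7]
tcp_rot: [-3.14, 0.001, 1.735]
contact_force: [-0.8, -0.2, 5.0]
opening: 0.358
```

```bash
python3 -c "
from h import *;go()"
```

```text
10.1 [489.32  51.25 259.68] [-3.1402e+00  1.5000e-03  1.7351e+00] shift 0.35 -0.66 foot z 67.48 F [-0.78 -0.22  4.99] [-0.045  0.183 -0.008] 0.35785893382591033
```

Request:
step_arm(
  commands=[
    [[0, -0.1, 0.4], -0.06, 0.2],
    [[0, 0, 0.4], -0.06, 0.2],
    [[0, 0, 0.4], -0.06, 0.2],
    [[0, 0, 0.4], -0.06, 0.2],
  ],
)

```text
clock: 10.6
eef_pos: [489.5, 51.3, 259.5]
tcp_rot: [-3.141, 0.001, 1.983]
contact_force: [-2.1, -0.4, 5.3]
opening: 0.36
```

```bash
python3 -c "
from h import *;go()"
```

```text
10.6 [489.48  51.28 259.52] [-3.1407e+00  1.1000e-03  1.9829e+00] shift 0.47 -0.45 foot z 67.32 F [-2.13 -0.42  5.35] [-0.087  0.204  0.011] 0.35959969244977813
```

Request:
step_arm(
  commands=[
    [[0.2, -0.4, 0.4], -0.05, 0.2],
    [[0, -0.1, 0.4], -0.05, 0.2],
    [[0, 0, 0.4], -0.05, 0.2],
    [[0, 0, 0.4], -0.05, 0.2],
  ],
)

```text
clock: 11.1
eef_pos: [489.4, 51.3, 259.3]
tcp_rot: [3.141, 0.001, 2.189]
contact_force: [-1.4, 0.5, 6.1]
opening: 0.362
```

```bash
python3 -c "
from h import *;go()"
```

```text
11.1 [489.38  51.32 259.33] [3.1413e+00 1.4000e-03 2.1893e+00] shift 0.4 -0.07 foot z 67.13 F [-1.4   0.45  6.06] [-0.076  0.312 -0.05 ] 0.3623786166225475
```

Request:
step_arm(
  commands=[
    [[0, -0.2, 0.3], -0.05, 0.2],
    [[0, 0, 0.3], -0.05, 0.2],
    [[0, 0, 0.3], -0.05, 0.2],
    [[0, 0, 0.3], -0.05, 0.2],
  ],
)

```text
clock: 11.6
eef_pos: [489.4, 51.4, 259.4]
tcp_rot: [3.141, 0.002, 2.395]
contact_force: [-0.8, -1.0, 4.9]
opening: 0.357
```

```bash
python3 -c "
from h import *;go()"
```

```text
11.6 [489.41  51.36 259.37] [3.1407e+00 1.5000e-03 2.3953e+00] shift 0.33 0.2 foot z 67.17 F [-0.82 -1.01  4.86] [-0.069  0.234 -0.07 ] 0.35712023664471443
```

Request:
step_arm(
  commands=[
    [[0, -0.1, 0.3], 0.04, 0.2],
    [[0, 0, 0.5], 0.04, 0.2],
  ],
)

```text
clock: 11.85
eef_pos: [489.4, 51.3, 259.3]
tcp_rot: [3.14, 0.002, 2.314]
contact_force: [-1.6, -0.5, 8.9]
opening: 0.358
```

```bash
python3 -c "
from h import *;go()"
```

```text
11.85 [489.42  51.28 259.31] [3.1404e+00 1.6000e-03 2.3142e+00] shift 0.43 0.13 foot z 67.11 F [-1.61 -0.5   8.95] [-0.216  0.433 -0.003] 0.35794644203048476
```

Request:
step_arm(
  commands=[
    [[0, 0, 0.5], 0.04, 0.2],
    [[0, 0, 0.5], 0.04, 0.2],
  ],
)

```text
clock: 12.1
eef_pos: [489.4, 51.2, 259.3]
tcp_rot: [3.141, 0.002, 2.232]
contact_force: [-2.9, -0.5, 11.0]
opening: 0.357
```

```bash
python3 -c "
from h import *;go()"
```

```text
12.1 [489.38  51.19 259.3 ] [3.1406e+00 1.6000e-03 2.2318e+00] shift 0.49 0.07 foot z 67.1 F [-2.86 -0.54 10.95] [-0.186  0.534  0.052] 0.3567936835541566
```

Request:
step_arm(
  commands=[
    [[0.3, -0.5, -0.2], 0, 0.2],
    [[0.2, -0.3, 0.2], 0, 0.2],
  ],
)

```text
clock: 12.35
eef_pos: [488.8, 51.2, 259.8]
tcp_rot: [3.139, 0.002, 2.232]
contact_force: [1.2, -0.9, 2.1]
opening: 0.36
```

```bash
python3 -c "
from h import *;go()"
```

```text
12.35 [488.81  51.19 259.78] [3.1393e+00 2.3000e-03 2.2317e+00] shift 0.14 0.53 foot z 67.58 F [ 1.2  -0.9   2.09] [-0.038 -0.116 -0.012] 0.35991857377547526
```

Request:
step_arm(
  commands=[
    [[0, 0, 0.3], 0.04, 0.2],
    [[0, 0, 0.3], 0.04, 0.2],
  ],
)

```text
clock: 12.6
eef_pos: [488.9, 51.2, 259.6]
tcp_rot: [3.139, 0.002, 2.15]
contact_force: [-1.0, -1.1, 6.1]
opening: 0.358
```

```bash
python3 -c "
from h import *;go()"
```

```text
12.6 [488.9   51.16 259.55] [3.1389e+00 2.2000e-03 2.1504e+00] shift 0.27 0.36 foot z 67.35 F [-0.96 -1.07  6.13] [-0.168  0.252  0.038] 0.3584258744748576
```

Request:
step_arm(
  commands=[
    [[0, -0.1, -0.1], 0.04, 0.2],
    [[0, 0, 0.1], 0.05, 0.2],
    [[0, 0, 0.2], 0.05, 0.2],
  ],
)

```text
clock: 12.98
eef_pos: [488.8, 51.1, 259.7]
tcp_rot: [3.139, 0.002, 2.007]
contact_force: [-0.8, -0.8, 5.6]
opening: 0.354
```

```bash
python3 -c "
from h import *;go()"
```

```text
12.975 [488.8   51.1  259.66] [3.1389e+00 1.8000e-03 2.0071e+00] shift 0.34 0.28 foot z 67.46 F [-0.83 -0.84  5.62] [-0.103  0.162  0.031] 0.35424019943871665
```

Request:
step_arm(
  commands=[
    [[0, 0, 0.15], 0.05, 0.2],
    [[0, 0, 0.15], 0.05, 0.2],
    [[0, 0, 0.15], 0.05, 0.2],
  ],
)

```text
clock: 13.35
eef_pos: [488.7, 51.0, 259.6]
tcp_rot: [3.139, 0.002, 1.853]
contact_force: [-0.1, -0.5, 4.0]
opening: 0.362
```

```bash
python3 -c "
from h import *;go()"
```

```text
13.35 [488.69  51.03 259.57] [3.1391e+00 1.5000e-03 1.8533e+00] shift 0.43 0.18 foot z 67.37 F [-0.13 -0.5   4.03] [-0.05  0.16  0.03] 0.36164469508638863
```

Request:
step_arm(
  commands=[
    [[0, 0, 0.15], 0.05, 0.2],
    [[0, 0, 0.15], 0.05, 0.2],
    [[0, 0, 0.15], 0.05, 0.2],
    [[0, 0, 0.15], 0.05, 0.2],
  ],
)

```text
clock: 13.85
eef_pos: [488.6, 51.0, 259.4]
tcp_rot: [3.139, 0.001, 1.648]
contact_force: [-0.3, -0.4, 5.4]
opening: 0.358
```

```bash
python3 -c "
from h import *;go()"
```

```text
13.85 [488.56  50.98 259.4 ] [3.1394e+00 1.2000e-03 1.6484e+00] shift 0.51 -0.0 foot z 67.2 F [-0.33 -0.36  5.35] [-0.069  0.153  0.082] 0.35767804275364745
```

Request:
step_arm(
  commands=[
    [[0, 0, 0.15], 0.05, 0.2],
    [[0, 0, 0.15], 0.05, 0.2],
    [[0, 0, 0.15], 0.05, 0.2],
    [[0, 0, 0.15], 0.05, 0.2],
  ],
)

```text
clock: 14.35
eef_pos: [488.4, 51.0, 259.4]
tcp_rot: [3.14, 0.001, 1.443]
contact_force: [-1.0, -0.8, 5.5]
opening: 0.361
```

```bash
python3 -c "
from h import *;go()"
```

```text
14.35 [488.39  51.   259.37] [3.1399e+00 1.0000e-03 1.4434e+00] shift 0.51 -0.16 foot z 67.17 F [-1.02 -0.79  5.48] [-0.052  0.189  0.025] 0.3606563673623334
```

Request:
step_arm(
  commands=[
    [[0, 0, 0.05], 0.05, 0.2],
    [[0, 0, 0.1], 0.05, 0.2],
    [[0, 0, 0.1], 0.05, 0.2],
    [[0, 0, 0.15], 0.05, 0.2],
  ],
)

```text
clock: 14.85
eef_pos: [488.2, 51.0, 259.4]
tcp_rot: [3.14, 0.001, 1.238]
contact_force: [-1.5, -0.8, 4.5]
opening: 0.358
```

```bash
python3 -c "
from h import *;go()"
```

```text
14.85 [488.24  51.04 259.37] [3.1403e+00 8.0000e-04 1.2384e+00] shift 0.49 -0.34 foot z 67.17 F [-1.48 -0.85  4.5 ] [-0.038  0.198  0.047] 0.3576433804520122
```

Request:
step_arm(
  commands=[
    [[0, 0, 0.1], 0.05, 0.2],
    [[0, 0, 0.15], 0.05, 0.2],
    [[0, 0, 0.15], 0.05, 0.2],
    [[0, 0, 0.15], 0.05, 0.2],
  ],
)

```text
clock: 15.35
eef_pos: [488.1, 51.1, 259.4]
tcp_rot: [3.141, 0.001, 1.033]
contact_force: [-0.3, -0.5, 5.0]
opening: 0.36
```

```bash
python3 -c "
from h import *;go()"
```

```text
15.35 [488.11  51.1  259.36] [3.1405e+00 9.0000e-04 1.0335e+00] shift 0.44 -0.52 foot z 67.16 F [-0.3  -0.54  4.98] [0.002 0.236 0.028] 0.35970546961785077
```

Request:
step_arm(
  commands=[
    [[0, -0.1, 0.1], 0.05, 0.2],
    [[0, 0, 0.15], 0.05, 0.2],
    [[0, 0, 0.15], 0.05, 0.2],
    [[0, 0, 0.15], 0.05, 0.2],
  ],
)

```text
clock: 15.85
eef_pos: [487.9, 51.2, 259.3]
tcp_rot: [3.141, 0.001, 0.828]
contact_force: [-1.1, -0.3, 6.4]
opening: 0.357
```

```bash
python3 -c "
from h import *;go()"
```

```text
15.85 [487.95  51.25 259.34] [3.1407e+00 9.0000e-04 8.2850e-01] shift 0.34 -0.61 foot z 67.14 F [-1.06 -0.27  6.38] [0.028 0.158 0.087] 0.3571659510218245
```

Request:
step_arm(
  commands=[
    [[0, 0, 0.1], 0.05, 0.2],
    [[0, 0, 0.15], 0.05, 0.2],
    [[0, 0, 0.15], 0.05, 0.2],
    [[0, 0, 0.15], 0.05, 0.2],
  ],
)

```text
clock: 16.35
eef_pos: [487.9, 51.4, 259.4]
tcp_rot: [3.141, 0.001, 0.623]
contact_force: [-1.3, 0.1, 4.8]
opening: 0.361
```

```bash
python3 -c "
from h import *;go()"
```

```text
16.35 [487.85  51.4  259.36] [3.1408e+00 9.0000e-04 6.2340e-01] shift 0.21 -0.71 foot z 67.16 F [-1.29  0.08  4.76] [0.028 0.153 0.021] 0.3611857987148732
```

Request:
step_arm(
  commands=[
    [[0, 0, -6], 0, 0.2],
    [[0, 0, -12], 0, 0.2],
    [[0, 0, -20], 0, 0.2],
    [[0, 0, -20], -0.17, 0.2],
    [[0, 0, -10], -0.17, 0.2],
    [[0, 0, 0], -0.17, 0.2],
    [[0, 0, 0], -0.17, 0.2],
    [[0, 0, 0], -0.17, 0.2],
    [[-20, 0, 0], -0.17, 0.2],
    [[-25, 0, 0], 0, 0.2],
    [[0, 0, 0], 0, 0.2],
  ],
)

```text
clock: 17.73
eef_pos: [488.0, 5.9, 335.3]
tcp_rot: [-3.141, 0.001, 1.689]
contact_force: [0.0, -0.7, -1.7]
opening: 0.354
```

Run:
```python
from h import *
go()
s=sense();m=camera_model("wrist");f=grab_frame("wrist");cv2.imwrite("pics/w4.png",f);np.save("w4.npy",dict(m,**{"e":s["eef_pos"],"r":s["tcp_rot"]}),allow_pickle=True)
u,v=px(m,[488.6,52.6,70]);print(u,v);x0=int(u)-50;y0=int(v)-45;print(x0,y0)
c=f[y0:y0+150,x0:x0+100]
cv2.imwrite("pics/g.png",np.clip(1.3*cv2.resize(c[:100],None,fx=6,fy=6,interpolation=cv2.INTER_CUBIC).astype(float),0,255).astype(np.uint8))
```

```text
17.725 [487.96   5.95 335.31] [-3.1410e+00  7.0000e-04  1.6892e+00] shift 45.15 5.98 foot z 143.11 F [ 0.05 -0.69 -1.66] [-0.011 -0.006  0.008] 0.354112617615523
259.53610725451557 143.73423299529372
209 98
```

View pics/g.png

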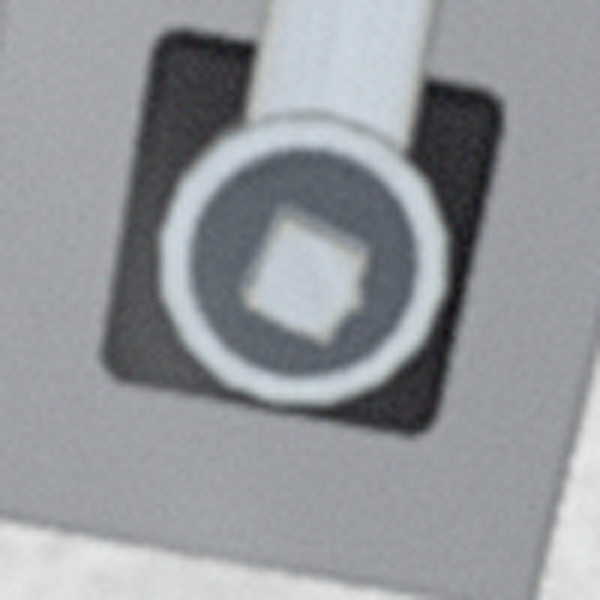

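The square is still bare and has turned a little: bottom tip-face edge from about (248,298) to (328,343), right corner about (366,250), collar centre about (304,264).

Run:
```python
from h import *
m=np.load("w4.npy",allow_pickle=True).item();f=cv2.imread("pics/w4.png")
P=lambda u,v:(209+(u+.5)/6-.5,98+(v+.5)/6-.5)
r=cv2.resize(cv2.cvtColor(f,cv2.COLOR_BGR2GRAY)[98:198,209:309],None,fx=6,fy=6,interpolation=cv2.INTER_CUBIC)
yy,xx=np.mgrid[:600,:600];D=np.hypot(xx-304,yy-264)
print("grey: collar",r[330,260],"tip",r[285,310],"ring",r[395,290])
th=(int(r[330,260])+int(r[285,310]))/2
k=((r>th)&(D<100)).astype(np.uint8)
c=max(cv2.findContours(k,cv2.RETR_EXTERNAL,cv2.CHAIN_APPROX_NONE)[0],key=cv2.contourArea)
print("sq",cv2.minAreaRect(c)); ap=cv2.approxPolyDP(c,9,True)[:,0];print(ap.tolist())
k=((r<th)&(D<125)).astype(np.uint8);c2=max(cv2.findContours(k,cv2.RETR_EXTERNAL,cv2.CHAIN_APPROX_NONE)[0],key=cv2.contourArea);e=cv2.fitEllipse(c2);print("collar",e,onz(m,*P(*e[0]),55))
q=[(248,298),(328,343),(366,250)]
W=np.array([onz(m,*P(*p),67.4) for p in q]);
for i in range(2):
    d=W[i+1]-W[i];print(np.linalg.norm(d),np.degrees(np.arctan2(d[1],d[0]))%90)
print("ctr from diag",(W[0]+W[2])/2)
for cc in [(252,290,328,338),(328,338,362,255)]:
    d=onz(m,*P(*cc[2:]),67.4)-onz(m,*P(*cc[:2]),67.4);print(np.degrees(np.arctan2(d[1],d[0]))%90)
```

```text
grey: collar 78 tip 152 ring 154
sq ((308.60760498046875, 280.78302001953125), (108.31803894042969, 102.84442138671875), 24.179107666015625)
[[280, 220], [246, 300], [324, 340], [358, 303], [363, 253]]
collar ((303.3425598144531, 262.4711608886719), (226.56527709960938, 228.54209899902344), 18.900802612304688) [488.64090391  52.53818314  55.        ]
12.383797373000094 67.39013585082412
13.363099387539258 75.19433958062942
ctr from diag [488.79870583  52.63545767  67.4       ]
64.51764543849376
75.12545025557337
```

Request:
step_arm(
  commands=[
    [[40, 5, 10], 0, 0.2],
    [[6, 1, 10], -0.14, 0.2],
    [[0, 0, 10], -0.14, 0.2],
    [[0, 0, 10], -0.14, 0.2],
    [[0, 0, 8], -0.12, 0.2],
    [[0, 0, 4], 0, 0.2],
    [[0, 0, 0], 0, 0.2],
  ],
)

```text
clock: 18.65
eef_pos: [487.7, 58.8, 283.8]
tcp_rot: [3.14, -0.001, 2.245]
contact_force: [-0.3, 0.0, -1.6]
opening: 0.356
```

```bash
sed -i 's/off=(1.1,.17)/off=(1.5,.15)/' h.py; python3 -c "
from h import *;go()"
```

```text
18.65 [487.7   58.76 283.85] [ 3.1404e+00 -1.0000e-03  2.2446e+00] shift -6.88 -3.29 foot z 91.65 F [-0.28  0.04 -1.61] [-0.     0.023 -0.017] 0.3561311641211875
```

Request:
step_arm(
  commands=[
    [[-6.7, -3.2, 8], 0, 0.2],
    [[0, 0, 6], 0, 0.2],
    [[0, 0, 3], 0, 0.2],
    [[0, 0, 0], 0, 0.2],
    [[0, 0, 0], 0, 0.2],
  ],
)

```text
clock: 19.27
eef_pos: [489.7, 51.0, 266.2]
tcp_rot: [3.14, -0.001, 2.241]
contact_force: [-0.6, -0.1, -2.2]
opening: 0.358
```

```bash
python3 -c "
from h import *;go()"
```

```text
19.275 [489.71  51.01 266.19] [ 3.1398e+00 -7.0000e-04  2.2407e+00] shift 0.44 -0.03 foot z 73.99 F [-0.6  -0.08 -2.16] [ 0.003 -0.006  0.006] 0.3575942063741308
```

Request:
step_arm(
  commands=[
    [[0.4, 0, 2], 0, 0.2],
    [[0, 0, 2], 0, 0.2],
    [[0, 0, 1], 0, 0.2],
    [[0, 0, 0.7], 0, 0.2],
  ],
)

```text
clock: 19.77
eef_pos: [489.6, 51.5, 260.5]
tcp_rot: [3.139, -0.0, 2.241]
contact_force: [-0.5, -1.1, 0.6]
opening: 0.357
```

```bash
python3 -c "
from h import *;go()"
```

```text
19.775 [489.58  51.48 260.48] [ 3.1393e+00 -3.0000e-04  2.2409e+00] shift -0.01 -0.23 foot z 68.28 F [-0.53 -1.1   0.61] [-0.078  0.036  0.024] 0.3566494451291581
```

Request:
step_arm(
  commands=[
    [[0, 0, 0.5], 0, 0.2],
    [[0, 0, 0.3], -0.03, 0.2],
  ],
)

```text
clock: 20.02
eef_pos: [489.6, 51.4, 260.0]
tcp_rot: [3.139, -0.0, 2.272]
contact_force: [-1.9, -1.8, 3.4]
opening: 0.357
```

```bash
python3 -c "
from h import *;go()"
```

```text
20.025 [489.64  51.43 260.04] [ 3.1393e+00 -1.0000e-04  2.2725e+00] shift 0.06 -0.19 foot z 67.84 F [-1.87 -1.82  3.43] [-0.114  0.383 -0.051] 0.35737159970330984
```

Request:
step_arm(
  commands=[
    [[0, 0, 0.2], 0.03, 0.2],
    [[0, 0, 0.2], 0.03, 0.2],
  ],
)

```text
clock: 20.27
eef_pos: [489.7, 51.3, 259.9]
tcp_rot: [3.139, 0.0, 2.21]
contact_force: [-1.4, -2.7, 4.8]
opening: 0.356
```

```bash
python3 -c "
from h import *;go()"
```

```text
20.275 [489.66  51.26 259.93] [3.1394e+00 2.0000e-04 2.2098e+00] shift 0.21 -0.2 foot z 67.73 F [-1.39 -2.68  4.77] [-0.404  0.345 -0.028] 0.3555314401799519
```

Request:
step_arm(
  commands=[
    [[0, -0.5, 0], 0, 0.2],
    [[0, -0.4, 0.2], 0, 0.2],
  ],
)

```text
clock: 20.52
eef_pos: [489.3, 50.9, 259.9]
tcp_rot: [3.138, 0.001, 2.209]
contact_force: [-0.9, 0.7, 2.6]
opening: 0.355
```

```bash
python3 -c "
from h import *;go()"
```

```text
20.525 [489.28  50.87 259.88] [3.1381e+00 5.0000e-04 2.2085e+00] shift 0.3 0.34 foot z 67.68 F [-0.86  0.66  2.61] [ 0.11   0.091 -0.01 ] 0.3552303259021309
```

Request:
step_arm(
  commands=[
    [[0, 0, 0.2], -0.03, 0.2],
    [[0, 0, 0.2], -0.03, 0.2],
  ],
)

```text
clock: 20.78
eef_pos: [489.2, 50.9, 259.5]
tcp_rot: [3.138, 0.001, 2.272]
contact_force: [-1.6, -0.9, 5.6]
opening: 0.356
```

```bash
python3 -c "
from h import *;go()"
```

```text
20.775 [489.2   50.91 259.55] [3.1383e+00 5.0000e-04 2.2724e+00] shift 0.18 0.48 foot z 67.35 F [-1.65 -0.86  5.63] [-0.175  0.328  0.03 ] 0.3558759899821214
```

Request:
step_arm(
  commands=[
    [[0, -0.3, -1.5], -0.05, 0.2],
    [[0, 0, 0], -0.05, 0.2],
    [[0, 0, 1.3], 0, 0.2],
    [[0, 0, 0.5], 0, 0.2],
    [[0, 0, 0.2], 0, 0.2],
  ],
)

```text
clock: 21.4
eef_pos: [489.2, 50.8, 259.4]
tcp_rot: [3.138, 0.001, 2.379]
contact_force: [-2.4, -0.8, 8.3]
opening: 0.351
```

```bash
python3 -c "
from h import *;go()"
```

```text
21.4 [489.21  50.82 259.41] [3.1379e+00 1.1000e-03 2.3786e+00] shift 0.18 0.72 foot z 67.21 F [-2.4  -0.78  8.31] [-0.073  0.585  0.009] 0.35097617324384267
```

Request:
step_arm(
  commands=[
    [[0, 0, -1.5], -0.05, 0.2],
    [[0, 0, 0], -0.05, 0.2],
    [[0, 0, 1.3], 0, 0.2],
    [[0, 0, 0.5], 0, 0.2],
    [[0, 0, 0.2], 0, 0.2],
  ],
)

```text
clock: 22.02
eef_pos: [489.3, 50.9, 259.5]
tcp_rot: [3.138, 0.001, 2.477]
contact_force: [-2.8, 0.5, 8.2]
opening: 0.358
```

```bash
python3 -c "
from h import *;go()"
```

```text
22.025 [489.31  50.88 259.47] [3.1380e+00 1.4000e-03 2.4769e+00] shift 0.11 0.76 foot z 67.27 F [-2.8   0.49  8.22] [-0.03   0.51   0.008] 0.35802981140758317
```

Request:
step_arm(
  commands=[
    [[0.5, -0.3, -1.5], -0.05, 0.2],
    [[0, 0, 0], -0.05, 0.2],
    [[0, 0, 1.3], 0, 0.2],
    [[0, 0, 0.4], 0, 0.2],
  ],
)

```text
clock: 22.52
eef_pos: [489.1, 51.0, 259.4]
tcp_rot: [3.138, 0.002, 2.573]
contact_force: [-1.6, -0.8, 11.0]
opening: 0.36
```

```bash
python3 -c "
from h import *;go()"
```

```text
22.525 [489.06  51.01 259.4 ] [3.1376e+00 2.5000e-03 2.5728e+00] shift -0.25 0.95 foot z 67.2 F [-1.62 -0.76 10.99] [-0.098  0.563  0.067] 0.3603292052515588
```

Request:
step_arm(
  commands=[
    [[0, 0, -1.5], -0.05, 0.2],
    [[0, 0, 0], -0.05, 0.2],
    [[0, 0, 1.3], 0, 0.2],
    [[0, 0, 0.4], 0, 0.2],
  ],
)

```text
clock: 23.02
eef_pos: [489.2, 51.1, 259.3]
tcp_rot: [3.138, 0.003, 2.666]
contact_force: [-2.9, -0.2, 11.7]
opening: 0.359
```

```bash
python3 -c "
from h import *;go()"
```

```text
23.025 [489.25  51.08 259.34] [3.1377e+00 2.8000e-03 2.6660e+00] shift -0.23 0.91 foot z 67.14 F [-2.91 -0.19 11.7 ] [-0.069  0.653 -0.023] 0.3586509749469598
```

Request:
step_arm(
  commands=[
    [[0.6, -0.3, -1.5], -0.05, 0.2],
    [[0.2, 0, 0], -0.05, 0.2],
    [[0, 0, 1], 0, 0.2],
    [[0, 0, 0.2], 0, 0.2],
  ],
)

```text
clock: 23.52
eef_pos: [488.8, 51.2, 259.5]
tcp_rot: [3.138, 0.004, 2.758]
contact_force: [-1.1, -0.6, 5.8]
opening: 0.359
```

```bash
python3 -c "
from h import *;go()"
```

```text
23.525 [488.81  51.22 259.5 ] [3.1375 0.0041 2.7582] shift -0.79 1.05 foot z 67.3 F [-1.1  -0.57  5.78] [-0.11   0.183 -0.022] 0.35931400307738975
```

Request:
step_arm(
  commands=[
    [[0, 0, -1.5], -0.05, 0.2],
    [[0, 0, 0], -0.05, 0.2],
    [[0, 0, 1], 0, 0.2],
    [[0, 0, 0.3], 0, 0.2],
  ],
)

```text
clock: 24.02
eef_pos: [488.9, 51.2, 259.5]
tcp_rot: [3.138, 0.004, 2.852]
contact_force: [-0.5, -1.0, 7.3]
opening: 0.356
```

```bash
python3 -c "
from h import *;go()"
```

```text
24.025 [488.91  51.22 259.48] [3.138  0.0043 2.8518] shift -0.8 1.08 foot z 67.28 F [-0.55 -1.03  7.32] [0.012 0.234 0.024] 0.3562578992080159
```

Request:
step_arm(
  commands=[
    [[0, 0, -3], 0, 0.2],
    [[0, 0, 0], 0.15, 0.2],
    [[0, 0, 0], 0.15, 0.2],
    [[0, 0, 0], 0.15, 0.2],
    [[0, 0, 0], 0.15, 0.2],
    [[0, 0, 0], 0.13, 0.2],
    [[0, 0, 0], 0, 0.2],
  ],
)

```text
clock: 24.9
eef_pos: [487.7, 51.0, 261.2]
tcp_rot: [3.14, -0.001, 2.088]
contact_force: [1.4, -0.5, -1.6]
opening: 0.357
```

```bash
sed -i 's/drive=(488.6,52.6),off=(1.5,.15)/drive=(488.7,51.1),off=(0,0)/' h.py; python3 -c "
from h import *;go()"
```

```text
24.9 [487.66  51.04 261.23] [ 3.1396e+00 -9.0000e-04  2.0880e+00] shift -0.46 0.93 foot z 69.03 F [ 1.45 -0.45 -1.6 ] [ 0.011 -0.217  0.02 ] 0.35666076787964107
```

Request:
step_arm(
  commands=[
    [[-0.4, 0.8, 0], 0, 0.2],
    [[0, 0, 0.8], 0, 0.2],
    [[0, 0, 0.6], 0, 0.2],
    [[0, 0, 0.3], 0, 0.2],
  ],
)

```text
clock: 25.4
eef_pos: [488.8, 51.0, 259.8]
tcp_rot: [3.139, -0.0, 2.093]
contact_force: [-0.4, 0.0, 4.2]
opening: 0.357
```

```bash
python3 -c "
from h import *;go()"
```

```text
25.4 [488.82  51.01 259.82] [ 3.1393e+00 -5.0000e-04  2.0931e+00] shift 0.14 -0.07 foot z 67.62 F [-0.44  0.    4.19] [-0.134  0.16   0.   ] 0.3573942321439747
```

Request:
step_arm(
  commands=[
    [[0, 0, -1.8], 0, 0.2],
    [[0, 0, 0], 0.09, 0.2],
    [[0, 0, 1], 0, 0.2],
    [[0, 0, 0.7], 0, 0.2],
    [[0, 0, 0.3], 0, 0.2],
  ],
)

```text
clock: 26.02
eef_pos: [488.7, 51.0, 259.7]
tcp_rot: [3.14, -0.001, 2.005]
contact_force: [-0.3, -0.0, 5.3]
opening: 0.357
```

```bash
python3 -c "
from h import *;go()"
```

```text
26.025 [488.7   51.01 259.72] [ 3.1395e+00 -7.0000e-04  2.0054e+00] shift 0.08 0.04 foot z 67.52 F [-0.32 -0.03  5.3 ] [-0.139  0.106  0.005] 0.35696203452721725
```

Centred with no side load. I carry on with taps, lifting before each turn so the square is not carried along.

Request:
step_arm(
  commands=[
    [[0, 0, -1.8], 0, 0.2],
    [[0, 0, 0], 0.09, 0.2],
    [[0, 0, 1], 0, 0.2],
    [[0, 0, 0.7], 0, 0.2],
    [[0, 0, 0.2], 0, 0.2],
  ],
)

```text
clock: 26.65
eef_pos: [488.7, 50.9, 259.5]
tcp_rot: [3.14, -0.001, 1.919]
contact_force: [0.0, -1.5, 1.6]
opening: 0.362
```

Request:
step_arm(
  commands=[
    [[0, 0, -1.8], 0, 0.2],
    [[0, 0, 0], 0.09, 0.2],
    [[0, 0, 1], 0, 0.2],
    [[0, 0, 0.7], 0, 0.2],
    [[0, 0, 0.2], 0, 0.2],
  ],
)

```text
clock: 27.28
eef_pos: [488.6, 50.9, 259.2]
tcp_rot: [3.14, -0.001, 1.832]
contact_force: [1.7, -1.6, -0.1]
opening: 0.36
```

Request:
step_arm(
  commands=[
    [[0, 0, -1.8], 0, 0.2],
    [[0, 0, 0], 0.09, 0.2],
    [[0, 0, 1], 0, 0.2],
    [[0, 0, 0.7], 0, 0.2],
    [[0, 0, 0.2], 0, 0.2],
  ],
)

```text
clock: 27.9
eef_pos: [488.5, 51.0, 259.2]
tcp_rot: [3.141, -0.002, 1.745]
contact_force: [1.7, -1.1, -0.8]
opening: 0.357
```

```bash
python3 -c "
from h import *;go()"
```

```text
27.9 [488.52  51.03 259.2 ] [ 3.1405e+00 -1.6000e-03  1.7454e+00] shift 0.04 0.19 foot z 67.0 F [ 1.75 -1.1  -0.79] [-0.254 -0.321 -0.027] 0.35698981358936155
```

The support force has gone while the z is lower, so the square is dropping in. Lower gently.

Request:
step_arm(
  commands=[
    [[0, 0, 0.7], 0, 0.2],
    [[0, 0, 0.7], 0, 0.2],
  ],
)

```text
clock: 28.15
eef_pos: [488.6, 51.0, 257.7]
tcp_rot: [3.14, -0.001, 1.746]
contact_force: [1.3, -1.8, -0.2]
opening: 0.361
```

```bash
python3 -c "
from h import *;go()"
```

```text
28.15 [488.55  50.95 257.73] [ 3.1405e+00 -1.4000e-03  1.7464e+00] shift 0.12 0.17 foot z 65.53 F [ 1.25 -1.82 -0.22] [-0.326 -0.407 -0.066] 0.36140642144257534
```

Request:
step_arm(
  commands=[
    [[-0.3, 0.2, 0.5], 0, 0.2],
    [[0, 0, 0.5], 0, 0.2],
    [[0, 0, 0.4], 0, 0.2],
  ],
)

```text
clock: 28.52
eef_pos: [488.8, 50.8, 256.2]
tcp_rot: [3.141, -0.002, 1.747]
contact_force: [2.4, -1.8, 0.8]
opening: 0.358
```

```bash
python3 -c "
from h import *;go()"
```

```text
28.525 [488.75  50.79 256.19] [ 3.1407e+00 -1.7000e-03  1.7465e+00] shift 0.32 0.0 foot z 63.99 F [ 2.4  -1.82  0.82] [-0.2   -0.379  0.063] 0.3584612549592359
```

Request:
step_arm(
  commands=[
    [[-0.3, 0.4, 0.6], 0, 0.2],
    [[0, 0, 0.7], 0, 0.2],
  ],
)

```text
clock: 28.78
eef_pos: [489.2, 50.6, 255.0]
tcp_rot: [3.141, -0.002, 1.747]
contact_force: [0.6, -0.1, 1.0]
opening: 0.36
```

```bash
python3 -c "
from h import *;go()"
```

```text
28.775 [489.25  50.6  255.  ] [ 3.1406e+00 -1.8000e-03  1.7466e+00] shift 0.59 -0.45 foot z 62.8 F [ 0.63 -0.15  0.98] [-0.139 -0.217 -0.048] 0.3599139254126478
```

Request:
step_arm(
  commands=[
    [[0, 0, 0.7], 0, 0.2],
    [[0, 0, 0.7], 0, 0.2],
  ],
)

```text
clock: 29.02
eef_pos: [489.3, 50.6, 253.7]
tcp_rot: [3.14, -0.002, 1.747]
contact_force: [0.9, -1.6, 5.7]
opening: 0.359
```

Request:
step_arm(
  commands=[
    [[0, 0, 0.7], 0, 0.2],
    [[0, 0, 0.7], 0, 0.2],
  ],
)

```text
clock: 29.28
eef_pos: [489.2, 50.6, 252.2]
tcp_rot: [3.14, -0.002, 1.747]
contact_force: [2.1, -0.0, 2.2]
opening: 0.358
```

```bash
python3 -c "
from h import *;go()"
```

```text
29.275 [489.24  50.59 252.2 ] [ 3.1405e+00 -1.7000e-03  1.7465e+00] shift 0.6 -0.44 foot z 60.0 F [ 2.07 -0.02  2.24] [-0.143 -0.237 -0.039] 0.3575745872155522
```

Request:
step_arm(
  commands=[
    [[0, 0, 0.8], 0, 0.2],
    [[0, 0, 0.8], 0, 0.2],
    [[0, 0, 0.8], 0, 0.2],
  ],
)

```text
clock: 29.65
eef_pos: [489.0, 50.6, 249.0]
tcp_rot: [3.141, -0.002, 1.747]
contact_force: [1.4, -0.2, -1.8]
opening: 0.357
```

Request:
step_arm(
  commands=[
    [[0, 0, 0.8], 0, 0.2],
    [[0, 0, 0.8], 0, 0.2],
  ],
)

```text
clock: 29.9
eef_pos: [488.8, 50.6, 247.1]
tcp_rot: [-3.141, -0.002, 1.746]
contact_force: [1.0, -0.4, -0.4]
opening: 0.355
```

```bash
python3 -c "
from h import *;go()"
```

```text
29.9 [488.83  50.63 247.14] [-3.1413e+00 -2.0000e-03  1.7465e+00] shift 0.49 -0.05 foot z 54.94 F [ 1.02 -0.45 -0.38] [-0.109 -0.292 -0.022] 0.3553645081838876
```

Request:
step_arm(
  commands=[
    [[0, 0, 0.6], 0, 0.2],
    [[0, 0, 0.6], 0, 0.2],
  ],
)

```text
clock: 30.15
eef_pos: [488.9, 50.7, 247.0]
tcp_rot: [-3.141, -0.002, 1.746]
contact_force: [-3.0, -1.3, 10.9]
opening: 0.356
```

```bash
python3 -c "
from h import *;go()"
```

```text
30.15 [488.92  50.67 246.99] [-3.1413e+00 -2.1000e-03  1.7465e+00] shift 0.46 -0.14 foot z 54.79 F [-2.97 -1.31 10.91] [-0.177  0.382 -0.021] 0.3564567594720087
```

Request:
step_arm(
  commands=[
    [[0, 0, 0.4], 0, 0.2],
    [[0, 0, 0], 0, 0.2],
  ],
)

```text
clock: 30.4
eef_pos: [488.9, 50.6, 247.2]
tcp_rot: [-3.141, -0.002, 1.747]
contact_force: [1.4, -0.3, -2.4]
opening: 0.356
```

```bash
python3 -c "
from h import *;go()"
```

```text
30.4 [488.86  50.65 247.2 ] [-3.1414e+00 -2.0000e-03  1.7466e+00] shift 0.47 -0.07 foot z 55.0 F [ 1.44 -0.31 -2.36] [-0.069 -0.248  0.037] 0.35574690341299825
```

Request:
step_arm(
  commands=[
    [[0, 0, 0], 0, 0.5],
    [[0, 0, 0], 0, 0.7],
    [[0, 0, 0], 0, 0.7],
    [[0, 0, 0], 0, 0.7],
  ],
)

```text
clock: 30.9
eef_pos: [488.4, 50.7, 246.9]
tcp_rot: [-3.14, -0.002, 1.746]
contact_force: [-0.4, -0.3, -0.5]
opening: 0.699
```

Request:
step_arm(
  commands=[
    [[0, 0, -10], 0, 0.7],
    [[0, 0, -25], 0, 0.7],
    [[0, 0, -25], 0, 0.7],
    [[0, 0, -25], 0, 0.7],
    [[0, 0, -20], 0, 0.7],
    [[0, 0, 0], 0, 0.7],
  ],
)

```text
clock: 31.65
eef_pos: [488.5, 50.5, 357.9]
tcp_rot: [-3.141, -0.002, 1.746]
contact_force: [0.1, 0.5, -0.4]
opening: 0.699
```

Run:
```python
from h import *
go()
m=camera_model("wrist");f=grab_frame("wrist");sc=grab_frame("scene");ms=camera_model("scene")
c=f[110:260,175:335];a=cv2.resize(c,(400,375),interpolation=cv2.INTER_CUBIC)
u,v=map(int,px(ms,[488,52,80]));b=cv2.resize(sc[v-40:v+35,u-40:u+40],(400,375),interpolation=cv2.INTER_CUBIC)
cv2.imwrite("pics/h.png",np.clip(1.3*np.hstack([a,b]).astype(float),0,255).astype(np.uint8))
for z in(80,105,110,115):
    p=px(m,[488.7,52.6,z]);l=px(m,[488.7+16,52.6,z]);print(z,((np.array(p)-[175,110])*2.5).round(1),"diam zoom px",2*2.5*np.hypot(*(np.array(l)-p)).round(2))
```

```text
31.65 [488.5   50.51 357.9 ] [-3.1410e+00 -2.3000e-03  1.7464e+00] shift 0.55 0.3 foot z 165.7 F [ 0.08  0.47 -0.41] [0.025 0.009 0.003] 0.6985890866235452
80 [193.8 207.9] diam zoom px 90.39999999999999
105 [193.9 231.1] diam zoom px 99.5
110 [193.9 236.4] diam zoom px 101.55
115 [193.9 241.8] diam zoom px 103.69999999999999
```

View pics/h.png

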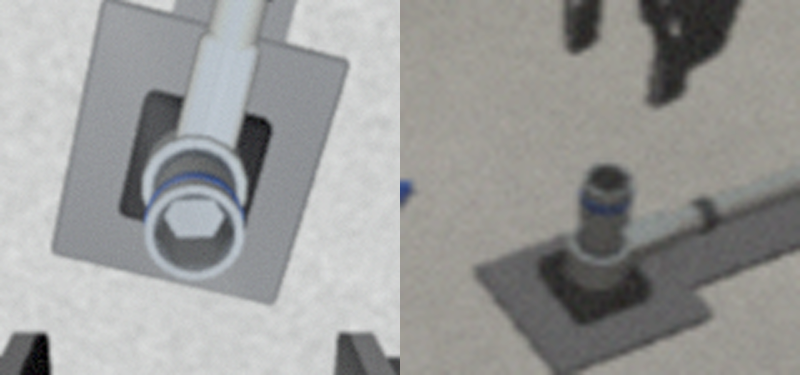

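Rim at (195,231), about 100 px wide, matches the prediction for a top at z = 105 mm (193.9, 231.1), so the adapter is fully seated and upright with the gripper clear. Handing in.

```bash
python3 -c "
from rig import *;print(sign_off())"
```

```text
the job is handed in; nothing more can be done
None
```

The blue-banded adapter is on the wrench's square drive, pushed fully home and released. I handed the job in at about 32 s with the gripper well clear.

**How it went:**
- Dragging the adapter round under about 7–12 N did not find the fit. It carried the square about 45° round with it.
- I then lifted before each small turn and felt for the fit in taps, and the square dropped in on the way down, near a tool yaw of 1.75–1.9 rad.

**Last checks:**
- **Seating:** the push peaked at about 7 N, then came to a firm stop with the underside at 54.8–55.0 mm; the seat is at 55 mm. In the last wrist picture the rim was at (195,231), against (194,231) predicted for a fully seated adapter, and it stood upright in the scene view.
- **Force:** the highest reading I saw against the wrench was about 12 N, plus about 2 N for the adapter's own weight. Forces were read only at the end of each move.

**Not checked or disagreeing:**
- **Click:** I had no reading from the spring ball. The peak and drop in force and the final height suggest it clicked, but I did not tug the adapter to confirm. The peak came 3–4 mm lower than the ball's nominal 65 mm stop.
- **Camera position:** the wrist camera put the drive about 1.5 mm off in y from where contact showed it to be, so I used the contact position.
- **Other items:** I did not look at the rack and the rest of the bench again at the end.

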